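# Start the ball feeder

### The job

Set the ball feeder going, just by pressing with the fingertips: first switch it on by pressing the raised half of its rocker right down, then zero the scale by pressing its long bar key fully down and letting it come up again, then push the feeder's large round button fully in, where it stays. Keep to this order, press no other key, and leave the rocker on. Pick nothing up: the cup stays on the pan and everything else stays where it is.

Things in the scene. Friction and masses are not known exactly. Their poses are not given: they have to be found in the camera images.
- feeder: Ball feeder, a green box fixed to the table, 160 (x) x 260 (y) x 70 mm high; origin under its centre, x to its back, y to its left, z up. A round clear hopper (92 mm across, top 172 mm above the table) stands on it at x +20, y +75 mm; a steel outlet tray sticks out 40 mm at the front left. Its black keys are on the flat top deck: rocker, large round button, small round button, two square keys.
- power_rocker (a joint): Power rocker of the feeder, V-shaped, centred at x -30, y -85 mm of the feeder, 57 mm long (along the feeder's x) x 26 mm wide, pivot across its middle 11 mm above the deck. Tilt in rad: about -0.2 off (the half nearer the feeder's front, -x, stands raised, outer end 20 mm above the deck), +0.2 fully on (front half down). No spring: friction of 0.05 N m holds it where it is left.
- rocker_front (a point): Point on top of the rocker's front half (raised at the start), 22 mm from the pivot towards the feeder's front and 6 mm from that outer end; it moves with the rocker and drops about 8 mm from off to on.
- start_button (a joint): Travel in m of the feeder's large round start button: 0 out, 0.008 fully in; it lies at x -35, y -15 mm of the feeder. No spring: it needs about 4 N and stays in where it is pushed.
- start_top (a point): Centre of the top of the large round button, 32 mm across, 13 mm above the deck when out, 5 mm when in; moves with it.
- small_button (a joint): Travel in m of the small round button (20 mm across, 9 mm above the deck) at x +45, y -85 mm of the feeder, 0 to 0.004, sprung. Not to be pressed.
- feeder_key1 (a joint): Travel in m of a square 18 mm key (8 mm above the deck) at x -55, y +45 mm of the feeder, 0 to 0.004, sprung. Not to be pressed.
- feeder_key2 (a joint): The same for the other square key, at x -55, y +85 mm of the feeder.
- scale: Bench scale, a green box fixed to the table, 220 (x) x 200 (y) x 45 mm high; origin under its centre, x to its back, y to its left, z up. Its black keys lie in a row on top along its front (x -80 mm): a long bar key at y 0 and a square key at y +75 and y -75 mm. A round steel pan, 110 mm across, lies at x +45 mm with the cup on it.
- pan (a point): Centre of the top of the scale's pan, 56 mm above the table.
- tare_bar (a joint): Travel in m of the scale's long bar key (zero key): 0 up, 0.005 fully down; sprung, 4 N holds it fully down, comes up by itself.
- tare_top (a point): Centre of the top of the long bar key, 70 mm long (along the scale's y) x 20 mm, 10 mm above the scale's deck when up; moves with it.
- scale_key1 (a joint): Travel in m of a square 18 mm key (8 mm above the deck) beside the bar key, 0 to 0.004, sprung. Not to be pressed.
- scale_key2 (a joint): The same for the square key on the bar key's other side.
- cup: Small loose steel cup, 60 mm across, 35 mm high, standing empty on the pan; origin under its centre.
- weight: Loose brass check weight, 20 mm across, 28 mm high, standing on the feeder's deck near x +60, y -20 mm; origin under its centre.
- vial: Loose amber jar with white lid, 32 mm across, 55 mm high, standing on the table between feeder and scale; origin under its centre.
- screwdriver: Loose screwdriver lying on the table near the robot, yellow handle; origin under its centre, x along it.
- caliper: Loose steel caliper, 150 mm long, lying on the table near the robot; origin under its centre, x along it.
- bottle: Clear bottle, 66 mm across, 190 mm high, standing on the table at the left of the work; origin under its centre.

How it is judged (in metres and radians):
On the way, in this order (a step that is already met when the one before it is completed fails the run):
1. the feeder's rocker is switched on (value of joint power_rocker above 0.12 rad and value of joint start_button below 0.003 m), for 0.1 s.
2. the scale's long bar key is pressed down with the feeder on and the round button still out (all of step 1 and value of joint tare_bar above 0.0035 m), for 0.05 s.
3. the large round button is pushed in, the bar key being up again (value of joint power_rocker above 0.12 rad and value of joint start_button above 0.006 m and value of joint tare_bar below 0.0015 m), for 0.1 s.
At the end, for the whole second after the job is handed in: The rocker is on (above 0.12 rad), the large round button is in (over 6 mm of 8), the bar key is up again (under 1.5 mm), the cup stands upright and at rest on the pan (within 35 mm of its centre), and every loose thing is within 20 mm of where it stood (all of step 3 and distance between cup and pan below 0.035 m and angle between cup's own z axis and vertical below 0.1 rad and linear speed of cup below 0.02 m/s and distance of each of cup, weight, vial, screwdriver, caliper, bottle from where it was at the start of the episode below 0.02 m); the robot touches nothing.
It fails at once if the large round button is pushed in (over 3 mm) before the feeder is on (value of joint start_button above 0.003 m and value of joint power_rocker below 0.1 rad).
It fails at once if the bar key is pressed (over 3.5 mm) before the feeder is on (value of joint tare_bar above 0.0035 m and value of joint power_rocker below 0.1 rad).
It fails at once if the bar key is pressed (over 3.5 mm) after the large round button has been pushed in (over 3 mm) (value of joint tare_bar above 0.0035 m and value of joint start_button above 0.003 m).
It fails at once if another key is pressed (over 2 mm) (value of joint any of small_button, feeder_key1, feeder_key2, scale_key1, scale_key2 above 0.002 m).
It fails at once if a loose thing (cup, weight, vial, screwdriver, caliper, bottle) is lifted, tipped over or moved over 20 mm (distance of any of cup, weight, vial, screwdriver, caliper, bottle from where it was at the start of the episode above 0.02 m or angle between any of cup, weight, vial, bottle's own z axis and vertical above 0.5 rad).
It also fails if it takes over 58 s, if anything falls off the work surface, if the arm or the gripper's body presses on something with over 40 N, if the wrist force passes 120 N, or if a joint passes its speed limit or range.

### The arm

A 6-joint arm with a two-finger parallel gripper is mounted at the origin on the work surface. World frame = base frame: x ahead of the robot, y to its left, z up, the work surface at z = 0. Lengths are in mm, angles in rad, forces in N, time in s.
With the tool pointing down it reaches from about 325 to 875 mm from the base axis. Payload 4.4 kg.
Tool frame: the origin (TCP) lies on the centre line of the jaws, within the pads' length; the fingertips stand ahead of it and the grasp point (between the pads) lies 6 mm ahead of it (ctrl.tcp_to_tips is the z of the fingertips in the tool frame, in mm); z points along the fingers, y is the line along which they close (so a half turn about z gives the same grasp; the last joint's range is limited). The gripper opens to 85 mm and grips with 20 to 120 N. Pads are 22 mm wide; open, the fingers measure 114 mm over their backs; the gripper's body (76 mm by 85 mm) begins 54 mm behind the grasp point. The pads swing forward as they close: fully open they stand 13 mm farther back than shut.
Start: joints at [-1.47, 0.207, 1.542, -0, 1.393, -0.15], TCP at [142.69, -557.016, 256.282] pointing down, gripper open.
Joint ranges: [-2.73, 2.73], [-0.86, 2.22], [0.23, 2.46], [-1.11, 4.25], [0.08, 2.63], [-2.82, 2.82]. Speed limits (rad/s): [2.79, 2.79, 3.14, 3.14, 3.14, 3.14].

### API

Orientations are given as a 3x3 rotation matrix whose columns are the frame's x, y, z axes.
In Python, from plant import ctrl, sensors, optics gives the robot as it stands. Calls block until the motion is done:
- ctrl.move_ptp(position, orientation): joint-space move of the TCP to a pose.
- ctrl.move_l(position, rot=None, vel=150, threshold=None): straight line of the TCP; rot=None keeps the orientation; vel is the mean speed in mm/s. With threshold (N) it stops when the force on the tool has changed by that much, and returns True; else False.
- ctrl.set_joints(angles): joint-space move.
- ctrl.gripper_to(opening, force=None): finger opening in mm; force is the grip in N (None keeps the last); returns when the fingers have stopped.
- ctrl.hold(seconds).
- ctrl.solve_ik(position, orientation): joint angles nearest the present ones, or None.
- sensors.read_state(): the state.
- optics.grab_frame(name): name is "side" or "top"; returns (picture, depth): 384x512x3 uint8, red, green, blue; 384x512 float32, mm along the optical axis (not along the pixel's ray), 0 where there is no reading.
- optics.camera_params(name): a dict with "mtx" (3x3 intrinsics, pixels), "R" (3x3) and "t" (3): a world point X has camera coordinates R X + t. Camera axes: x right, y down, z forward; pixel columns grow to the right and rows downward; lengths in mm; the calibration is good to about 2 mm. A picture is of the moment at which its call begins. camera_params takes no time and is no camera call.
A pose or a line that the arm cannot do raises ctrl.MotionError and nothing moves.
- ctrl.finish_job(): hands the job in; it is judged then, once.
The state is a dict: "t": time; "q": joint angles; "qvel": joint speeds; "tau": joint torques, N m; "eef_pos": TCP position; "eef_rot": TCP orientation; "force": force on the tool from outside, world axes, zero at the start; "wrist_torque": the same for the moment, N m; "grip_width": finger opening in mm; "grasp_force": force on a finger pad.
Only numpy, scipy, OpenCV 4.12 (cv2) and the standard library are available. Lean on these libraries where they do the work, as an engineer would, in place of code of your own. Each camera call takes 0.05 s, during which the arm holds its last target. There are 200 camera calls.

## Working session

There is one attempt and no reset: what is moved stays moved. The work goes in short steps, each a Python script; the robot and the scene stay as the last script left them, time stands still between calls to the robot, and variables do not carry over. Pictures are saved under pics/ and viewed, at most 10 in all, crops included, and the job is handed in when it is done.

```bash
mkdir -p pics
python3 - <<'E'
from plant import ctrl,sensors,optics
import cv2,numpy as np
for n in("top","side"):
    p,d=optics.grab_frame(n); np.savez(f"pics/{n}.npz",p=p,d=d,**optics.camera_params(n))
    cv2.imwrite(f"pics/{n}0.png",cv2.resize(p[...,::-1],(800,600),interpolation=cv2.INTER_CUBIC))
    print(optics.camera_params(n))
print(ctrl.tcp_to_tips,sensors.read_state()["t"],sensors.read_state()["eef_rot"])
E
```

```text
{'mtx': array([[453.49408374,   0.        , 263.9529852 ],
       [  0.        , 453.49408374, 197.4400047 ],
       [  0.        ,   0.        ,   1.        ]]), 'R': array([[-0.00261167, -0.99999286,  0.00273102],
       [-0.99047911,  0.00221091, -0.13764538],
       [ 0.13763836, -0.0030645 , -0.99047781]]), 't': array([  68.95104793,  486.85008345, 1247.0066387 ])}
{'mtx': array([[390.44144994,   0.        , 247.59466872],
       [  0.        , 390.44144994, 193.59811981],
       [  0.        ,   0.        ,   1.        ]]), 'R': array([[-0.9197203 , -0.39220946, -0.01692072],
       [-0.22095733,  0.55280276, -0.80348427],
       [ 0.32448795, -0.73524203, -0.59508547]]), 't': array([467.35610212, 140.40433486, 891.60366462])}
25.0 0.1 [[ 9.68702696e-01  2.48223775e-01 -2.09583138e-04]
 [ 2.48223660e-01 -9.68700478e-01  2.09703006e-03]
 [ 3.17509432e-04 -2.08342217e-03 -9.99997779e-01]]
```

View pics/top0.png

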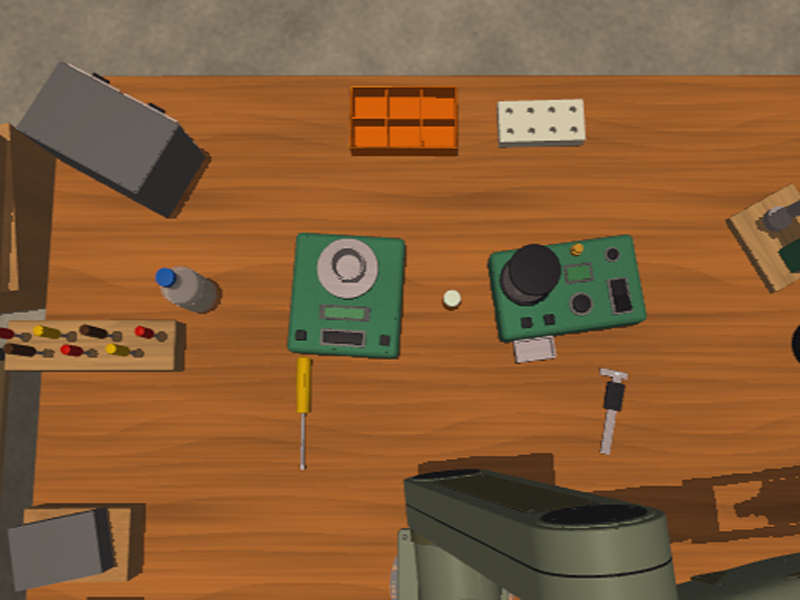

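View pics/side0.png

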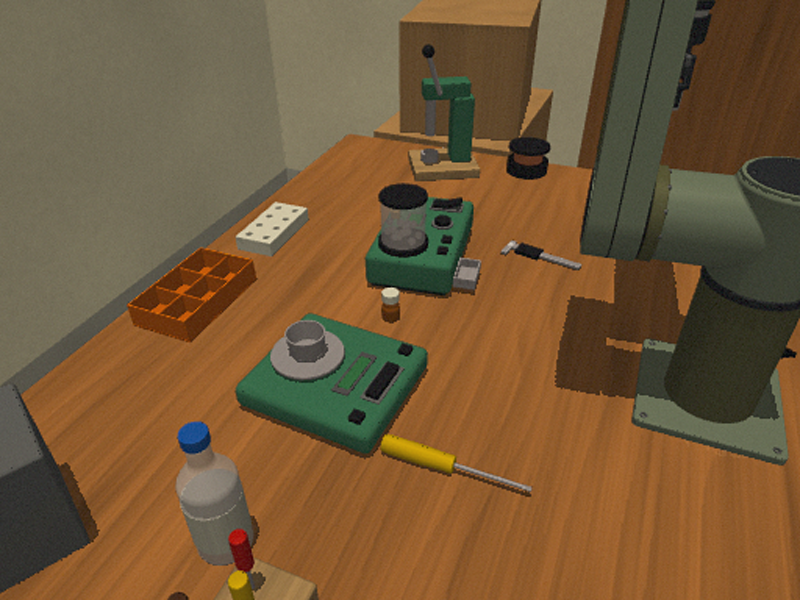

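The top view shows the scale (bar key near 344,338) and the feeder (rocker 621,295; round button 581,304), both slightly rotated. I'll enlarge this area.

Run:
```python
import cv2,numpy as np
p=np.load("pics/top.npz")["p"][...,::-1]
a=cv2.resize(p[145:235,310:420],None,fx=7,fy=7,interpolation=cv2.INTER_CUBIC)
b=cv2.resize(p[190:235,180:265],None,fx=7,fy=7,interpolation=cv2.INTER_CUBIC)
cv2.imwrite("pics/feeder.png",a[:600]);cv2.imwrite("pics/scale.png",b)
```

```text
(no output)
```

View pics/feeder.png

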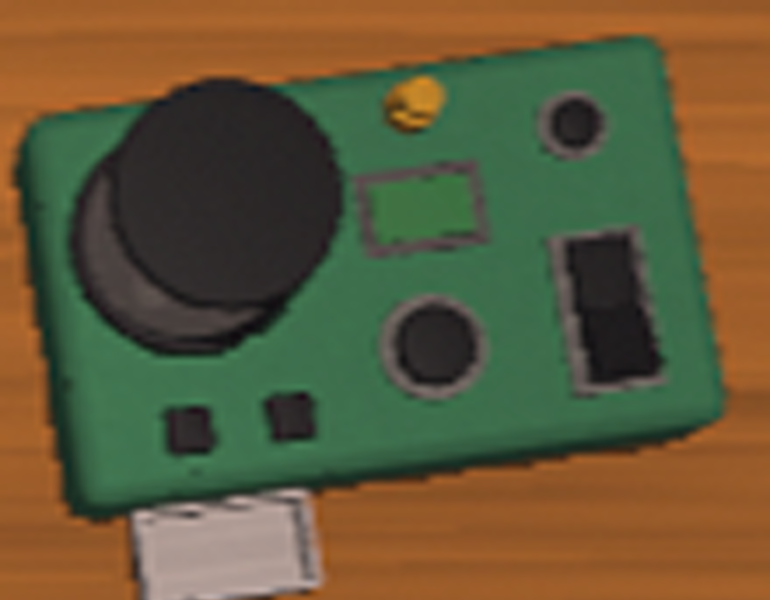

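View pics/scale.png

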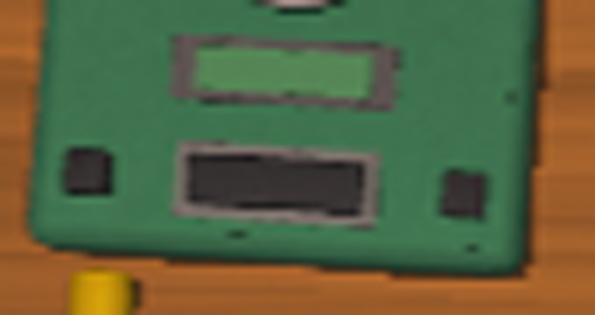

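The crops show, in 7x pixels, feeder: start button (435,343), small button (575,124), keys (291,417) and (190,430), rocker bezel centre (607,313), with the front half raised. Scale: bar (275,182), keys (89,171) and (464,194). I'll fit both poses to these.

```bash
cat > h.py <<'E'
import numpy as np
from scipy.optimize import least_squares
C=np.load("pics/top.npz"); K,R,t=C["mtx"],C["R"],C["t"]
def proj(X):
    c=X@R.T+t; p=c@K.T; return p[:,:2]/p[:,2:]
def T(p,L): 
    c,s=np.cos(p[2]),np.sin(p[2]); L=np.atleast_2d(L).astype(float)
    return np.c_[p[0]+c*L[:,0]-s*L[:,1],p[1]+s*L[:,0]+c*L[:,1],L[:,2]]
def fit(L,px,off):
    px=(np.array(px)+.5)/7-.5+off
    r=least_squares(lambda p:(proj(T(p,L))-px).ravel(),[550,0,0],x_scale=[100,100,1]); return r.x,r.fun
F,ef=fit([[-35,-15,83],[45,-85,79],[-55,45,78],[-55,85,78],[-30,-85,73]],[(435,343),(575,124),(291,417),(190,430),(607,313)],[310,145])
S,es=fit([[-80,0,55],[-80,75,53],[-80,-75,53]],[(275,182),(89,171),(464,194)],[180,190])
def rot(y): c,s=np.cos(y),np.sin(y); return np.array([[c,s,0],[s,-c,0],[0,0,-1.]])
ROCK=T(F,[-52.5,-85,90])[0]; START=T(F,[-35,-15,83])[0]; TARE=T(S,[-80,0,55])[0]
E
python3 - <<'E'
from h import *
print(F,ef.round(2),S,es.round(2),ROCK,START,TARE)
from plant import ctrl,sensors
ctrl.gripper_to(0,20)
print(ctrl.tcp_to_tips)
h=ctrl.tcp_to_tips
for P,y in((ROCK,F[2]),(START,F[2]),(TARE,S[2])):
    for z in (150,P[2]-10): print(ctrl.solve_ik([P[0],P[1],z+h],rot(y)))
ctrl.move_ptp([ROCK[0],ROCK[1],h+150],rot(F[2]))
ctrl.move_l([ROCK[0],ROCK[1],h+110])
s=sensors.read_state();print(s["t"],s["eef_pos"],s["grip_width"],s["force"])
import cv2
from plant import optics
for n in("top","side"):
    p,_=optics.grab_frame(n); cv2.imwrite(f"pics/{n}1.png",p[...,::-1])
E
```

```text
[ 5.22330230e+02 -2.06480407e+02  1.31008163e-01] [ 0.32  0.19  0.22 -0.13 -0.08 -0.01 -0.17  0.08 -0.28 -0.13] [ 5.13632475e+02  1.87070900e+02 -6.39691601e-02] [ 0.09 -0.   -0.32 -0.02  0.23  0.02] [ 481.38398574 -297.6102871    90.        ] [ 489.58966163 -225.92404796   83.        ] [433.79610138 192.18494332  55.        ]
25.0
[-7.06627267e-01  2.66669167e-01  1.64479650e+00 -4.44089210e-16
  1.23012698e+00  7.33160896e-01]
[-7.06627267e-01  3.56537577e-01  1.69154547e+00 -4.44089210e-16
  1.09350961e+00  7.33160896e-01]
[-5.92894252e-01  2.13122299e-01  1.71156610e+00 -4.44089210e-16
  1.21690426e+00  8.46893911e-01]
[-5.92894252e-01  3.17653599e-01  1.76293292e+00 -4.44089210e-16
  1.06100613e+00  8.46893911e-01]
[ 2.34348972e-01  7.91543357e-02  1.86600283e+00 -4.44089210e-16
  1.19643549e+00  1.86911446e+00]
[ 2.34348972e-01  2.45699697e-01  1.93425808e+00 -4.44089210e-16
  9.61634878e-01  1.86911446e+00]
2.8833 [ 480.69384441 -298.02389726  134.55414583] -0.20172589124182908 [-0.43719345  0.21540409  0.48666315]
```

Run:
```python
import cv2
p=cv2.imread("pics/side1.png")[95:195,220:330]
cv2.imwrite("pics/side1c.png",cv2.resize(p,None,fx=6,fy=6,interpolation=cv2.INTER_CUBIC)[:600])
```

```text
(no output)
```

View pics/side1c.png

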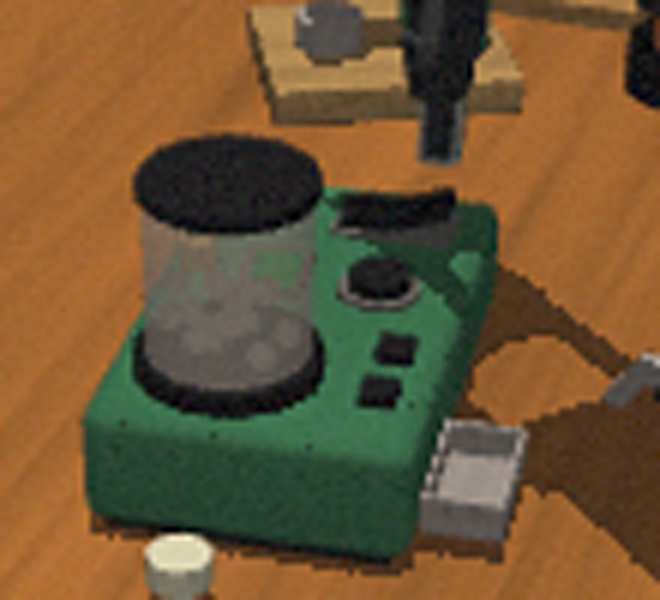

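The fingertips (440,160) are above the raised front half of the rocker (≈440,200). Pressing it now.

Run:
```python
from h import *
from plant import ctrl,sensors,optics
import cv2
h=ctrl.tcp_to_tips
def st(m): s=sensors.read_state();print(m,round(s["t"],2),(s["eef_pos"]-[0,0,h]).round(1),s["force"].round(1))
for z in(90,86,82,79,77):
    r=ctrl.move_l([ROCK[0],ROCK[1],z+h],vel=20,threshold=25); st((z,r))
    if r: break
ctrl.hold(.2); st("hold")
ctrl.move_l([ROCK[0],ROCK[1],140+h]); st("up")
p,_=optics.grab_frame("side"); p=p[95:195,220:330,::-1]
cv2.imwrite("pics/side2c.png",cv2.resize(p,None,fx=6,fy=6,interpolation=cv2.INTER_CUBIC))
```

```text
(90, False) 4.13 [ 481.5 -297.7   90.1] [ 0.9 -0.1 -0.4]
(86, False) 4.48 [ 481.4 -297.7   85.8] [-0.3 -0.7  1.4]
(82, False) 4.83 [ 481.5 -297.4   81.6] [0.3 0.5 0.2]
(79, False) 5.13 [ 481.6 -297.5   80.2] [-2.5  1.7  8.4]
(77, False) 5.38 [ 481.7 -297.6   80. ] [-6.6  4.  18.5]
hold 5.58 [ 481.7 -297.6   80. ] [-7.1  4.7 17.5]
up 6.15 [ 481.1 -297.3  139.3] [-0.1  0.5  0.1]
```

View pics/side2c.png

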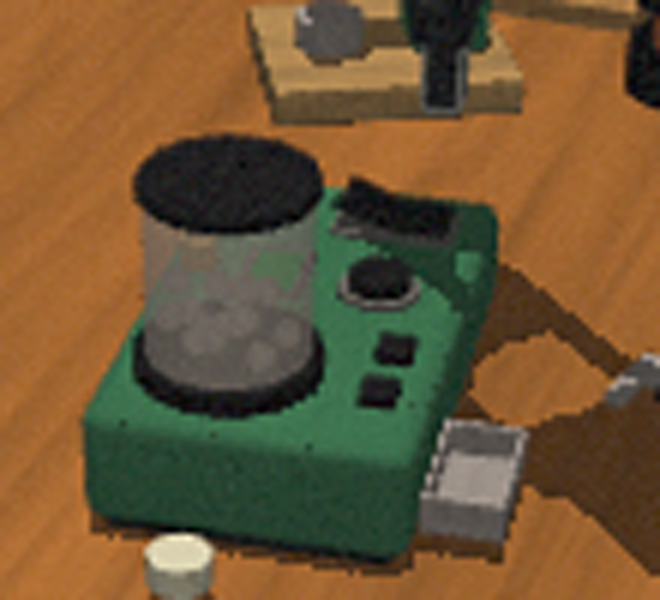

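The rocker's front half is now down (≈430,220) and its rear is up (355,190), and the force ended at a hard stop, so the feeder is on. Next is the bar key, travelling above the hopper.

Run:
```python
from h import *
from plant import ctrl,sensors,optics
import cv2
h=ctrl.tcp_to_tips
def st(m): s=sensors.read_state();print(m,round(s["t"],2),(s["eef_pos"]-[0,0,h]).round(1),s["force"].round(1))
ctrl.move_l([ROCK[0],ROCK[1],220+h])
x,y=TARE[:2]
ctrl.move_ptp([x,y,220+h],rot(S[2]))
ctrl.move_l([x,y,70+h]); st("above")
for z in(56,53,50,48.5,47):
    r=ctrl.move_l([x,y,z+h],vel=20,threshold=20); st((z,r))
    if r or sensors.read_state()["force"][2]>12: break
ctrl.hold(.2); st("hold")
ctrl.move_l([x,y,70+h],vel=60); st("up")
ctrl.move_l([x,y,220+h])
p,_=optics.grab_frame("side"); cv2.imwrite("pics/side3.png",cv2.resize(p[...,::-1],(800,600)))
```

```text
above 9.82 [434.7 192.3  70.9] [ 0.5  0.4 -0.1]
(56, False) 10.68 [433.9 192.2  56. ] [-0.1 -0.4 -0.3]
(53, False) 10.97 [434.4 192.3  53.4] [ 1.7 -0.9  2.4]
(50, False) 11.28 [434.3 192.3  50.3] [ 1.  -0.2  3.2]
(48.5, False) 11.53 [434.4 192.4  49.9] [-2.3 -0.9 11.1]
(47, False) 11.78 [434.5 192.4  49.7] [-6.9 -2.1 21.7]
hold 11.97 [434.5 192.4  49.7] [-6.2 -2.2 21.9]
up 12.51 [433.3 192.   69.7] [-0.9 -0.4 -0.1]
```

View pics/side3.png

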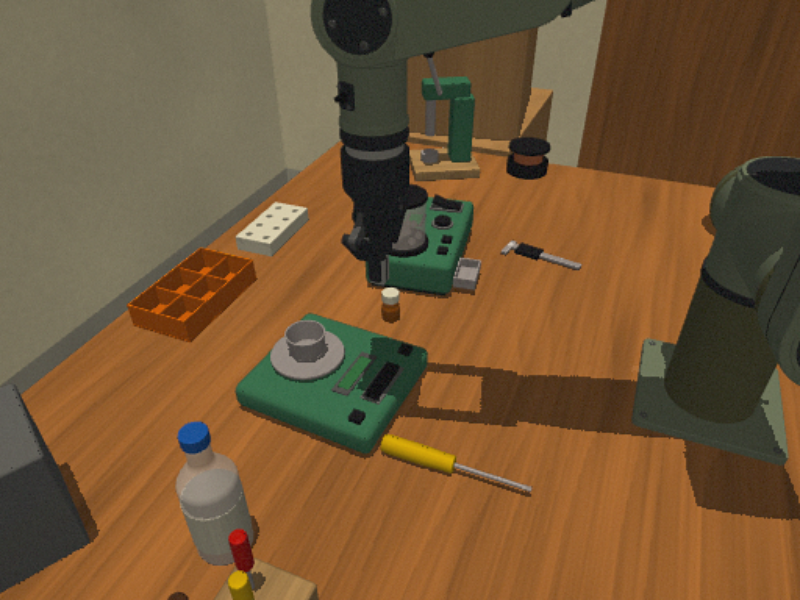

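The bar key went down its full 5 mm (spring force, then a hard stop), and nothing else has moved. Next is the round button.

Run:
```python
from h import *
from plant import ctrl,sensors,optics
import cv2
h=ctrl.tcp_to_tips
def st(m): s=sensors.read_state();print(m,round(s["t"],2),(s["eef_pos"]-[0,0,h]).round(1),s["force"].round(1))
x,y=START[:2]
ctrl.move_ptp([x,y,220+h],rot(F[2]))
ctrl.move_l([x,y,100+h]); st("above")
for z in(84,80,77,75,73.5,72):
    r=ctrl.move_l([x,y,z+h],vel=20,threshold=20); st((z,r))
    if r or sensors.read_state()["force"][2]>12: break
ctrl.hold(.2); st("hold")
ctrl.move_l([x,y,100+h],vel=60); st("up")
ctrl.move_l([x,y,220+h])
ctrl.set_joints([-1.47,.207,1.542,0,1.393,-.15]); st("home")
p,_=optics.grab_frame("side"); cv2.imwrite("pics/side4.png",cv2.resize(p[90:240,130:330,::-1],(800,600),interpolation=cv2.INTER_CUBIC))
```

```text
above 16.22 [ 490.4 -226.2  101. ] [-0.2  0.1 -0.4]
(84, False) 17.17 [ 489.7 -226.    84.1] [-0.2 -0.1  1.5]
(80, False) 17.52 [ 490.  -226.2   80.2] [ 1.1 -1.7  0. ]
(77, False) 17.82 [ 490.  -226.2   77.1] [ 1.  -0.7  2. ]
(75, False) 18.07 [ 489.9 -226.1   75.1] [ 1.7 -0.6  2. ]
(73.5, False) 18.32 [ 490.  -226.2   74.8] [-1.1  0.3  9.1]
(72, False) 18.57 [ 490.  -226.2   74.7] [-4.2  2.4 17.7]
hold 18.77 [ 490.  -226.2   74.7] [-4.   1.3 17.5]
up 19.38 [ 489.4 -225.8   99.9] [-1.2  0.4 -0.6]
home 22.08 [ 143.9 -556.4  230.7] [0.3 0.8 1. ]
```

View pics/side4.png

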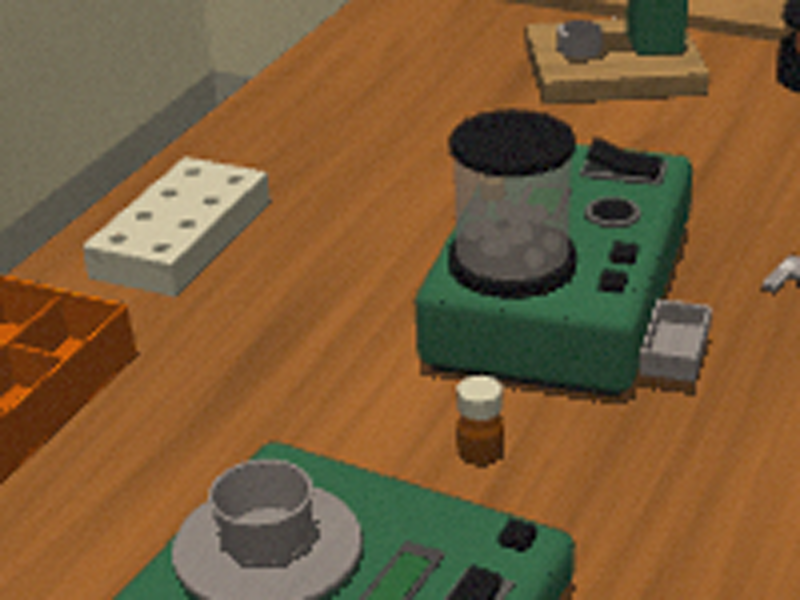

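The round button is in (612,212), the rocker is on (625,160), and the cup and vial are where they were. Handing in.

```bash
python3 -c "
from plant import ctrl
print(ctrl.finish_job())"
```

```text
the job is handed in; nothing more can be done
None
```

I pressed the rocker on, then the bar key down and up, then the round button in, each to its hard stop, and handed the job in at about 22 s; the hand-in returned no verdict, but the last pictures showed the rocker on, the button in and nothing visibly moved.

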